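# Gauge two candle holders and set the narrow one aside

## Robot

A 6-joint arm with a two-finger parallel gripper is mounted at the origin on a cart in front of the work surface, level with it; the furniture and walls round the work are solid. World frame = base frame: x ahead of the robot, y to its left, z up, the work surface at z = 0. Lengths are in mm, angles in degrees, forces in N, time in s.
With the tool pointing down it reaches from about 350 to 850 mm from the base axis. Payload 8.1 kg.
Tool frame: the origin (TCP) lies at the very end of the fingers, on their centre line; the grasp point (between the pads) lies 19 mm behind it; z points along the fingers, y is the line along which they close (so a half turn about z gives the same grasp; the last joint's range is limited). The gripper opens to 85 mm and grips with 20 to 120 N. Pads are 22 mm wide; open, the fingers measure 114 mm over their backs; the gripper's body (76 mm by 85 mm) begins 54 mm behind the grasp point. The pads swing forward as they close: fully open they stand 13 mm farther back than shut.
Start: joints at [-78.117, 7.471, 85.268, -0, 87.261, -4.893], TCP at [173.201, -574.462, 231.292] pointing down, gripper open.
Joint ranges: [-169.43, 169.43], [-51.17, 129.36], [1.28, 143.12], [-76.62, 256.62], [0, 156.53], [-152.29, 152.29]. Speed limits (degrees/s): [136.94, 136.94, 159.86, 180, 180, 180].

## Interface

Orientations are given as [roll, pitch, yaw] about the fixed x, y, z axes, in that order (R = Rz(yaw) Ry(pitch) Rx(roll)).
In Python, from bench import sense, eyes, job, models gives the robot as it stands. The module is installed in compiled form; this text tells all that it offers.
- The arm moves only by the tool apply_moves, never from a script. Its argument "rows" is a list of rows, each a list of 6 numbers: the shift along the tool's x, y, z in mm, then the turn, a rotation vector about the tool's x, y, z in rad. In form: [[dx, dy, dz, rx, ry, rz], ...]. A call has exactly 5 rows; each row shifts and turns the commanded pose from where the row before left it, along the tool's axes as they then stand; what a row does not reach is not made up. A row lasts 1/8 s, in which the tool goes at most 62.5 mm and 10.7 degrees, less where a joint would pass 70% of its speed; a pose out of reach is approached as far as the arm can. A call is refused whole if a number of a shift passes 62.5 or a number of a turn 0.188, either way. A call with a gripper value outside its range is refused whole. "fingers" is the finger opening in mm, from 0 to 85.4, set as the call begins (left out, the last holds). The fingers move at their own pace and stop on an object; "grip_force" is the grip in N (left out, the last holds). Time passes only in rows, so rows that do not move let the fingers close, or fill a call up. It gives the time, the measured TCP pose, the force, the opening and the grip force at its end, in the units of the state.
- sense(): the state, without advancing time (a new reading comes with each control period).
- eyes.snapshot(name): name is "scene" or "top" or "wrist"; returns (picture, depth): 420x560x3 uint8, red, green, blue; 420x560 float32, mm along the optical axis (not along the pixel's ray), 0 where there is no reading.
- eyes.get_calibration(name): a dict with "intrinsics" (3x3 intrinsics, pixels), "D" ([k1, k2, p1, p2, k3] as OpenCV has them; the pictures are not rectified), "R" (3x3) and "t" (3): a world point X has camera coordinates R X + t; the wrist camera has in their place "mount" (4x4, takes a point from camera to tool coordinates, whose origin is the TCP and whose axes are the flange's). Camera axes: x right, y down, z forward; pixel columns grow to the right and rows downward; lengths in mm; the calibration is good to about 2 mm. A picture is of the moment at which its call begins: read the wrist's pose just before it. get_calibration takes no time and is no camera call.
- job.hand_in(): hands the job in; it is judged then, once.
Trained networks look in the newest picture that a camera, given by its name, has taken for a name from the list of things; names that differ only in an ending like _2 or _b are one class to them, and where a whole thing is asked for, a point or a joint stands for the part that bears it (a point fixed in the world has none). Each returns a list of dicts, best first, with "confidence" (0 to 1); they miss things now and then, are a little off and sometimes report something else, mostly with a low value. They report only what shows in the picture. A call takes as long as a camera call. They do not tell look-alikes from the thing itself.
- models.boxes_of(name, camera): "xyz" ([x, y, z] in mm, in world coordinates, good to about 4 mm: the middle of the surface that is visible of it).
- models.cut_out(name, camera): "pixels" (420x560 bool, what is visible of it).
- models.place_of(name, camera): "xyz" ([x, y, z] in mm, in world coordinates, good to about 4 mm: a listed point, or the origin of a listed thing).
The state is a dict: "time": time; "joint_pos": joint angles; "qd": joint speeds; "joint_efforts": joint torques, N m; "tool_pos": TCP position; "tcp_rot": TCP orientation; "ft_force": force on the tool from outside, world axes, zero at the start; "wrist_torque": the same for the moment, N m; "finger_gap": finger opening in mm; "grip_force": force on a finger pad.
Only numpy, scipy, OpenCV 4.12 (cv2) and the standard library are available. Lean on these libraries where they do the work, as an engineer would, in place of code of your own. Each camera call takes 0.05 s, during which the arm holds its last target. There are 200 camera calls.

## Task

One of the two candle holders in the rack has a bore that is too narrow. Take the steel plug gauge from its stand and try it gently, down until it stops, in the left holder and then in the right one, never forcing it (stay under 30 N). Then put the gauge back upright in its stand, stand the holder it does not pass through upright in the middle of the wooden board, leave the good one in its recess, and do not disturb the other things.

Things in the scene. Friction and masses are not known exactly. Their poses are not given: they have to be found in the camera images.
- gauge: plug gauge standing in its stand: a steel plug 22 mm across and 45 mm long with a 1.5 mm chamfer at its tip, a collar 28 mm across, then a blue square handle 22 x 22 mm, 55 mm high, its sides along the gauge's x and y; 105 mm high in all, 0.1 to 0.2 kg. Origin: centre of its tip (lowest end), z up along the handle; the handle runs from 50 to 105 mm
- gauge_tip (a point): centre of the gauge's tip, the end that enters the bores (same as the gauge's origin)
- gauge_stand: dark wooden block 62 x 62 x 40 mm, fixed, with a chamfered hole 25 mm wide and 34 mm deep in which the gauge stands on the hole's floor, 6 mm above the worktop. Origin: centre of its underside
- rack: pale wooden rack, 95 mm (x) by 205 mm (y), 15 mm thick, fixed, with two round recesses 59 mm wide and 9 mm deep (floor 6 mm above the worktop) at y = +60 mm (the left one) and y = -60 mm (the right one), in which the holders stand. Origin: centre of its underside
- holder_1: white ceramic candle holder, round, 54 mm across (foot 57), 50 mm high, 0.25 to 0.5 kg; grasp its straight side. Origin: centre of its underside, z up. A brass cup opens at the top in a funnel, 36 mm wide at the rim, narrowing to a straight 24 mm bore 8 mm below the rim. The cup sits 3 to 5 mm off the holder's centre, in an unknown direction: the funnel pushes a gauge towards the bore
- holder_2: the other holder, same outside and funnel, its cup also 3 to 5 mm off centre, direction unknown. In the good holder (either of the two) the bore stays 24 mm wide to its floor, 38 mm below the rim; in the bad one it narrows to 19.5 mm at a square step 18 mm below the rim, where the gauge stops. Either may stand in either recess, turned any way. Origin: centre of its underside
- board: loose wooden serving board, 122 mm (x) by 229 mm (y, its handle along y), 19 mm thick, lying flat. Origin: centre of its underside
- mug: green and grey mug, 82 mm wide, 100 mm high, a bystander. Origin: centre of its underside
- timer: white and grey round kitchen timer, 61 mm wide, 54 mm high, a bystander. Origin: centre of its underside
- spice_jar: spice jar with dark cap, 41 mm wide, 105 mm high, a bystander. Origin: centre of its underside
- sugar: purple jar with wooden lid, 70 mm wide, 90 mm high, a bystander. Origin: centre of its underside
Mind the look-alikes: they are no part of the job. Leave any orange or pink look-alike of the gauge alone.

How it is judged (in metres and radians):
On the way, in this order (a step that is already met when the one before it is completed fails the run):
1. the gauge has been tried in the left holder: in to within 4 mm of the bore's floor if it passes, or resting on the narrow step if it does not (((y of holder_1 in the frame of rack above 0 m and (z of gauge_tip in the frame of holder_1 below 0.016 m and horizontal distance between gauge_tip and holder_1 below 0.008 m and angle between gauge's own z axis and vertical below 0.12 rad)) or (y of holder_1 in the frame of rack below 0 m and (z of gauge_tip in the frame of holder_2 below 0.0345 m and horizontal distance between gauge_tip and holder_2 below 0.008 m and angle between gauge's own z axis and vertical below 0.12 rad and contact force between gauge and holder_2 above 0.5 N)))), for 0.1 s.
2. the gauge has been tried in the right holder in the same way (((y of holder_1 in the frame of rack above 0 m and (z of gauge_tip in the frame of holder_2 below 0.0345 m and horizontal distance between gauge_tip and holder_2 below 0.008 m and angle between gauge's own z axis and vertical below 0.12 rad and contact force between gauge and holder_2 above 0.5 N)) or (y of holder_1 in the frame of rack below 0 m and (z of gauge_tip in the frame of holder_1 below 0.016 m and horizontal distance between gauge_tip and holder_1 below 0.008 m and angle between gauge's own z axis and vertical below 0.12 rad)))), for 0.1 s.
At the end, for the whole second after the job is handed in: gauge upright in its stand, tip within 6 mm of the hole's floor; narrow holder upright (0.12 rad) on the board, within 40 mm of its middle across and 70 mm along it; good holder upright in its recess, within 10 mm of its start; all at rest (z of gauge in the frame of gauge_stand between 0 and 0.012 m and horizontal distance between gauge and gauge_stand below 0.006 m and angle between each of gauge, holder_2's own z axis and vertical below 0.12 rad and linear speed of each of gauge, holder_2, holder_1 below 0.02 m/s and z of holder_2 in the frame of board between 0.012 and 0.026 m and x of holder_2 in the frame of board between -0.04 and 0.04 m and y of holder_2 in the frame of board between -0.07 and 0.07 m and z of holder_1 in the frame of rack between 0.003 and 0.01 m and angle between holder_1's own z axis and vertical below 0.08 rad and distance of holder_1 from where it was at the start of the episode below 0.01 m); the robot touches nothing.
It fails at once if the gauge is forced into a holder with more than 30 N (contact force between gauge and holder_1 above 30 N or contact force between gauge and holder_2 above 30 N).
It fails at once if the mug, timer, spice jar or sugar jar is pushed more than 30 mm (distance of any of mug, timer, spice_jar, sugar from where it was at the start of the episode above 0.03 m).
It also fails if it takes over 72 s, if anything falls off the work surface, if the arm or the gripper's body presses on something with over 40 N, if the wrist force passes 120 N, or if a joint passes its speed limit or range.

## Working session

There is one attempt and no reset: what is moved stays moved. The work goes in short steps, Python scripts to look and compute and a tool call to move; the robot and the scene stay as the last step left them, time stands still between calls to the robot, and variables do not carry over. Pictures are saved under pics/ and viewed, at most 10 in all, crops included, and the job is handed in when it is done.

Besides the shell and the picture viewer there is one more tool, called after "Emit:" by a JSON object that holds its "op" and its "data". apply_moves: Moves the arm, as the interface text tells. Its arguments: {"type":"object","properties":{"rows":{"type":"array"},"fingers":{"type":"number"},"grip_force":{"type":"number"}},"required":["rows"]}

```bash
mkdir -p pics
cat > h.py <<'E'
import numpy as np,cv2
from bench import sense,eyes,job,models
from scipy.spatial.transform import Rotation as Ro
def cloud(name,s=None):
    s=s or sense(); im,d=eyes.snapshot(name); c=eyes.get_calibration(name)
    K=np.array(c["intrinsics"]);D=np.array(c["D"],float)
    v,u=np.mgrid[0:420,0:560]
    p=cv2.undistortPoints(np.stack([u,v],-1).reshape(-1,1,2).astype(float),K,D).reshape(420,560,2)
    P=np.dstack([p,np.ones((420,560))])*d[...,None]
    if "R" in c: W=(P-np.array(c["t"]).ravel())@np.array(c["R"])
    else:
        M=np.array(c["mount"]);R=Ro.from_euler('xyz',s["tcp_rot"],degrees=True).as_matrix()
        W=(P@M[:3,:3].T+M[:3,3])@R.T+np.array(s["tool_pos"])
    W[d==0]=np.nan
    return im,d,W
E
python3 - <<'E'
from h import *
print(sense())
for n in ["scene","top"]:
    im,d,W=cloud(n); cv2.imwrite(f"pics/{n}.png",cv2.cvtColor(im,cv2.COLOR_RGB2BGR)); np.save(n+".npy",W)
    for t in ["gauge","gauge_stand","rack","holder_1","board","mug","timer","spice_jar","sugar"]:
        print(n,t,[(np.round(r["xyz"]).tolist(),round(r["confidence"],2)) for r in models.place_of(t,n)])
print({k:np.round(v,2).tolist() for k,v in eyes.get_calibration("wrist").items()})
E
```

```text
{'time': 0.0, 'joint_pos': array([-7.81174547e+01,  7.51381856e+00,  8.53290187e+01,  1.73248363e-03,
        8.72637009e+01, -4.89258490e+00]), 'qd': array([-0.07397057, -0.06447423, -0.00437402,  0.04124667,  0.05068244,
       -0.07795469]), 'joint_efforts': array([ 3.45210265e-04, -5.69400716e+01, -5.00546765e+01, -9.95123310e-05,
        1.46781147e-02, -3.45287063e-06]), 'tool_pos': array([ 173.09125899, -573.9082572 ,  230.26039662]), 'tcp_rot': array([-1.79893998e+02, -1.08104646e-02,  1.67750358e+01]), 'ft_force': array([0.32544952, 0.55935678, 0.59782202]), 'wrist_torque': array([ 0.01026928,  0.03009709, -0.02956961]), 'grip_force': 0.0, 'finger_gap': 85.08247314168783}
scene gauge [([414.0, -249.0, -1.0], 0.89), ([375.0, -348.0, 1.0], 0.84), ([460.0, -339.0, 5.0], 0.67)]
scene gauge_stand [([458.0, -344.0, -0.0], 0.93)]
scene rack [([480.0, -35.0, -5.0], 0.57)]
scene holder_1 [([469.0, -94.0, 7.0], 0.87), ([505.0, 24.0, 7.0], 0.83)]
scene board [([446.0, 199.0, 6.0], 0.63)]
scene mug [([694.0, -252.0, 0.0], 0.89)]
scene timer [([667.0, -130.0, -2.0], 0.8)]
scene spice_jar [([675.0, 112.0, 3.0], 0.64)]
scene sugar [([443.0, 196.0, 4.0], 0.67), ([704.0, 248.0, 0.0], 0.64)]
top gauge [([373.0, -352.0, 3.0], 0.62), ([462.0, -346.0, 8.0], 0.53), ([417.0, -245.0, 2.0], 0.44)]
top gauge_stand [([461.0, -341.0, -3.0], 0.84)]
top rack [([481.0, -38.0, 0.0], 0.92)]
top holder_1 [([497.0, 23.0, 6.0], 0.74)]
top board [([447.0, 200.0, 1.0], 0.87)]
top mug [([698.0, -253.0, 0.0], 0.61)]
top timer [([671.0, -127.0, 5.0], 0.67)]
top spice_jar [([676.0, 109.0, 2.0], 0.6)]
top sugar []
{'intrinsics': [[374.73, 0.0, 275.34], [0.0, 374.73, 207.73], [0.0, 0.0, 1.0]], 'D': [-0.09, 0.0, 0.0, 0.0, 0.0], 'mount': [[0.0, -0.96, -0.28, 70.07], [1.0, 0.0, -0.0, 0.24], [0.0, -0.28, 0.96, -143.2], [0.0, 0.0, 0.0, 1.0]]}
```

View pics/scene.png

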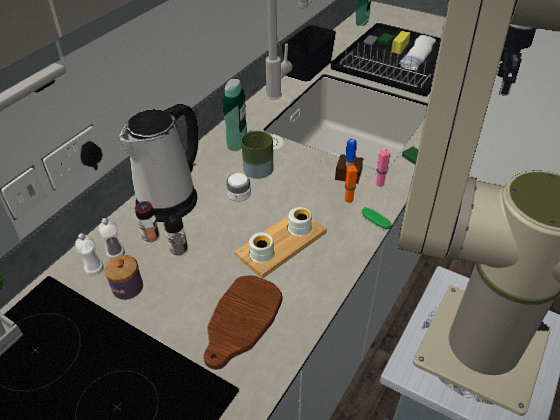

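View pics/top.png

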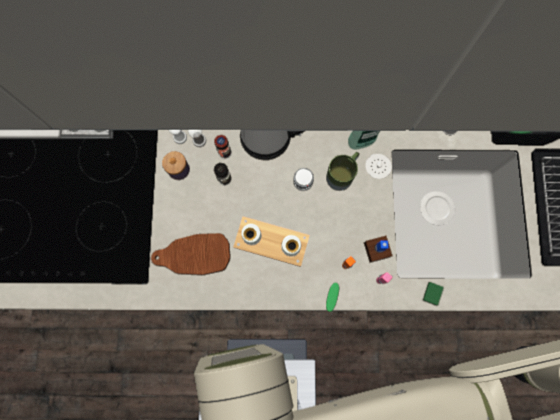

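Three gauge-like things: blue at top (383,245) / scene (350,150), standing in the dark block; orange at top (349,262); pink at top (386,278). The blue one in the dark stand fits the description. Measuring with an enlarged crop now.

Run:
```python
from h import *
W=np.load("top.npy"); im=cv2.imread("pics/top.png"); 
def rep(n,m):
    P=W[m]; r=cv2.minAreaRect(P[:,:2].astype(np.float32)); print(n,m.sum(),"rect",np.round(r[0],1),np.round(r[1],1),round(r[2],1),"mid z",np.round(np.median(P[:,2]),1))
x,y,z=W[...,0],W[...,1],W[...,2]
near=lambda a,b,r:(np.hypot(x-a,y-b)<r)
rep("gauge top",near(461,-343,45)&(z>95)); rep("stand",near(461,-343,48)&(z>32)&(z<48))
rep("orange",near(417,-247,30)&(z>80)); rep("pink",near(374,-350,30)&(z>80))
rep("rack",(near(481,-37,130)&(z>9)&(z<20)))
for a,b in((497,23),(469,-94)): 
    rep("holder",near(a,b,40)&(z>47)); 
rep("board",near(447,200,90)&(z>13)&(z<25)); 
hs=cv2.cvtColor(im,cv2.COLOR_BGR2HSV)
S=np.load("scene.npy"); x,y,z=S[...,0],S[...,1],S[...,2]; W=S
rep("s gauge",near(461,-343,30)&(z>101)); rep("s stand",near(461,-343,48)&(z>35)&(z<45))
for a,b in((497,23),(469,-94)): rep("s holder",near(a,b,40)&(z>47))
rep("s rack",(near(481,-37,130)&(z>9)&(z<20)))
s=cv2.imread("pics/scene.png")[120:220,320:440]; cv2.imwrite("pics/c1.png",cv2.resize(s,None,fx=5,fy=5,interpolation=2))
```

```text
gauge top 70 rect [ 461.7 -340.7] [22.3 20.4] 89.6 mid z 109.2
stand 356 rect [ 462.8 -340.9] [62.8 63.6] 14.6 mid z 38.9
orange 75 rect [ 416.2 -248.2] [21.  21.7] 42.8 mid z 103.0
pink 81 rect [ 374.1 -346.8] [22.1 23.1] 48.1 mid z 102.9
rack 1634 rect [479.6 -23.2] [219.  113.8] 74.5 mid z 14.1
holder 218 rect [501.5  25.4] [53.3 50.5] 45.5 mid z 53.8
holder 215 rect [469.7 -89.9] [52.4 52.5] 66.4 mid z 54.1
board 1998 rect [444.3 200.2] [118.7 178. ] 4.6 mid z 18.0
s gauge 77 rect [ 459.2 -341.4] [24.9 21.8] 83.1 mid z 110.8
s stand 241 rect [ 460.1 -343.8] [63.2 67.7] 13.8 mid z 41.6
s holder 352 rect [500.4  24.3] [54.  54.2] 8.5 mid z 55.9
s holder 303 rect [467.4 -91.5] [53.3 51.7] 89.5 mid z 55.8
s rack 1804 rect [486.8 -22.6] [227.7 121.1] 81.1 mid z 16.3
```

View pics/c1.png

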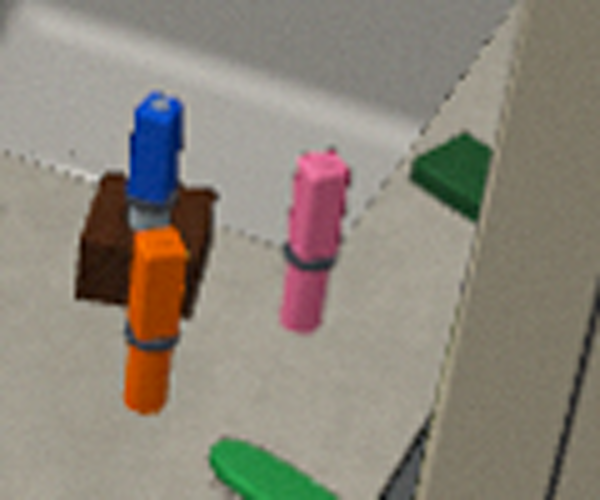

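The crop confirms the blue handle with a steel collar standing in the dark block at crop (155,150). Orange (155,290) and pink (315,210) stand free on the worktop, so they are look-alikes. Moving over the blue one.

Emit:
{"op": "apply_moves", "data": {"rows": [[55,-22,0,0,0,0],[57,-23,0,0,0,0],[57,-23,0,0,0,0],[57,-23,0,0,0,0],[57,-23,0,0,0,0]], "fingers": 60}}

```text
time: 1.62
tool_pos: [412.6, -382.3, 231.6]
tcp_rot: [180.0, -0.0, 16.8]
ft_force: [0.7, -0.9, 0.2]
finger_gap: 60.0
grip_force: 0.0
```

Emit:
{"op": "apply_moves", "data": {"rows": [[45,-18,0,0,0,0],[16,-8,0,0,0,0],[0,0,0,0,0,0],[0,0,0,0,0,0],[0,0,0,0,0,0]]}}

```text
time: 2.25
tool_pos: [461.1, -342.3, 231.3]
tcp_rot: [180.0, 0.0, 16.7]
ft_force: [-0.4, -1.7, 0.6]
finger_gap: 60.2
grip_force: 0.0
```

```bash
cat >> h.py <<'E'
def rect(W,m):
    P=W[m]; r=cv2.minAreaRect(P[:,:2].astype(np.float32)); return m.sum(),np.round(r[0],1),np.round(r[1],1),round(r[2],1),np.round(np.median(P[:,2]),1)
def go(x,y,z,yaw,s=None):
    s=s or sense(); R=Ro.from_euler('xyz',s["tcp_rot"],degrees=True); T=Ro.from_euler('xyz',[180,0,yaw],degrees=True)
    print("pos",np.round(s["tool_pos"],1),np.round(s["tcp_rot"],2),"shift",np.round(R.inv().apply(np.array([x,y,z])-s["tool_pos"]),1),"turn",np.round((R.inv()*T).as_rotvec(),3))
E
python3 - <<'E'
from h import *
im,d,W=cloud("wrist"); cv2.imwrite("pics/w1.png",cv2.cvtColor(im,cv2.COLOR_RGB2BGR)); np.save("w1.npy",W)
x,y,z=W[...,0],W[...,1],W[...,2]; near=np.hypot(x-461,y+342)<50
print(sense()["tool_pos"],sense()["tcp_rot"])
print("g",rect(W,near&(z>100)&(z<125))); print("st",rect(W,near&(z>34)&(z<46)))
print(np.histogram(z[near],bins=range(-10,125,5)))
E
```

```text
[ 461.20862723 -342.22235725  231.32825314] [1.79990979e+02 9.98703600e-03 1.66651352e+01]
g (np.int64(925), array([ 462.2, -343.9]), array([22.5, 22. ]), 2.2, np.float64(111.2))
st (np.int64(3311), array([ 462.2, -343.9]), array([62.7, 62.1]), 14.6, np.float64(40.5))
(array([   0,  382, 2330,   38,   37,   37,   40,   52,   46,  824, 2478,
          0,   13,  109,   28,   27,   32,   36,   34,   37,   39,   41,
         45,  128,  752,    0]), array([-10,  -5,   0,   5,  10,  15,  20,  25,  30,  35,  40,  45,  50,
        55,  60,  65,  70,  75,  80,  85,  90,  95, 100, 105, 110, 115,
       120]))
```

View pics/w1.png

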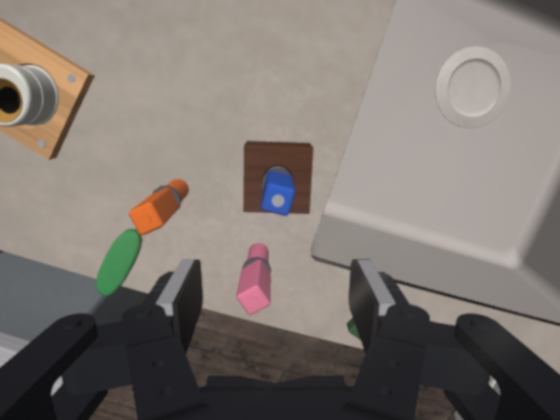

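The picture shows the blue handle in the dark stand at (278,195), orange at (160,205), pink at (255,280). The measured gauge is at (462.2, -343.9) with yaw 2.2°, top at 111, which matches 6+105.

Emit:
{"op": "apply_moves", "data": {"rows": [[0,0,0,0,0,0.127],[0,0,10,0,0,0.127],[1,1.7,40,0,0,0],[0,0,40,0,0,0],[0,0,30,0,0,0]]}}

```text
time: 2.92
tool_pos: [462.0, -343.0, 109.4]
tcp_rot: [-179.9, 0.1, 2.1]
ft_force: [1.2, -1.2, 1.1]
finger_gap: 60.0
grip_force: 0.0
```

```bash
python3 -c "
from h import *
go(462.2,-343.9,68,2.2)"
```

```text
pos [ 462.  -343.   109.4] [-1.7994e+02  7.0000e-02  2.1500e+00] shift [ 0.2  0.9 41.4] turn [-0.001  0.001 -0.001]
```

Emit:
{"op": "apply_moves", "data": {"rows": [[0,0.7,20,0,0,0],[0,0,21,0,0,0],[0,0,0,0,0,0],[0,0,0,0,0,0],[0,0,0,0,0,0]]}}

```text
time: 3.55
tool_pos: [464.0, -344.3, 71.9]
tcp_rot: [179.9, -0.1, 2.2]
ft_force: [-0.3, -0.8, 0.6]
finger_gap: 59.9
grip_force: 0.0
```

Emit:
{"op": "apply_moves", "data": {"rows": [[0,0,0,0,0,0],[0,0,0,0,0,0],[0,0,0,0,0,0],[0,0,0,0,0,0],[0,0,0,0,0,0]], "fingers": 15, "grip_force": 50}}

```text
time: 4.18
tool_pos: [463.6, -343.7, 70.8]
tcp_rot: [180.0, -0.0, 2.2]
ft_force: [-0.2, 0.7, 5.4]
finger_gap: 21.3
grip_force: 49.6
```

Emit:
{"op": "apply_moves", "data": {"rows": [[0,0,-10,0,0,0],[0,0,-30,0,0,0],[0,0,-45,0,0,0],[0,0,0,0,0,0],[-4,-40,0,0,0,0]]}}

```text
time: 4.8
tool_pos: [457.6, -304.9, 155.3]
tcp_rot: [180.0, -0.0, 2.1]
ft_force: [-0.5, -0.0, -1.6]
finger_gap: 21.6
grip_force: 50.7
```

Emit:
{"op": "apply_moves", "data": {"rows": [[-4,-55,0,0,0,0],[-4,-55,0,0,0,0],[-4,-55,0,0,0,0],[-4,-55,0,0,0,0],[-3,-54,0,0,0,0]]}}

```text
time: 5.42
tool_pos: [426.8, -28.9, 154.2]
tcp_rot: [-180.0, 0.1, 2.2]
ft_force: [1.1, 0.4, -0.9]
finger_gap: 21.8
grip_force: 50.7
```

Emit:
{"op": "apply_moves", "data": {"rows": [[0,0,0,0,0,0],[0,0,0,0,0,0],[0,0,0,0,0,0],[0,0,0,0,0,0],[0,0,0,0,0,0]]}}

```text
time: 6.05
tool_pos: [428.1, -31.3, 155.2]
tcp_rot: [-180.0, 0.0, 2.1]
ft_force: [-0.0, 0.1, -1.0]
finger_gap: 21.7
grip_force: 50.9
```

Run:
```python
from h import *
s=sense();print(s["tool_pos"],s["tcp_rot"],s["finger_gap"],s["grip_force"])
im,d,W=cloud("wrist",s); cv2.imwrite("pics/w2.png",cv2.cvtColor(im,cv2.COLOR_RGB2BGR)); np.save("w2.npy",W)
x,y,z=W[...,0],W[...,1],W[...,2]
for a,b in((501,25),(469,-91)):
    near=np.hypot(x-a,y-b)<40
    m=near&(z>50)&(z<64); print("rim",rect(W,m))
    # outer circle fit on hull and inner (cup) pixels below rim
    P=W[m][:,:2].astype(np.float32); print(" outer",np.round(cv2.minEnclosingCircle(P),1) if 0 else [np.round(q,1) for q in cv2.minEnclosingCircle(P)])
    g=cv2.cvtColor(im,cv2.COLOR_RGB2HSV)
    print(" z hist",np.histogram(z[near],bins=range(-5,75,5))[0])
```

```text
[428.09481504 -31.3286523  155.21268383] [-1.79997949e+02  1.30461818e-02  2.14175752e+00] 21.712325292512315 50.923678278923035
rim (np.int64(4519), array([502.1,  22.9]), array([52.9, 53.6]), 1.6, np.float64(56.1))
 outer [array([502.5,  23.1]), np.float64(27.3)]
 z hist [   0    2   95  678 3191  100   89  102  360  136  305 1160 3359    0
    0]
rim (np.int64(4031), array([470. , -92.3]), array([53.2, 53. ]), 3.8, np.float64(56.1))
 outer [array([470. , -92.7]), np.float64(27.2)]
 z hist [   0    4   73  826 2911  130  143  149  159  163  360 1088 2943    0
    0]
```

View pics/w2.png

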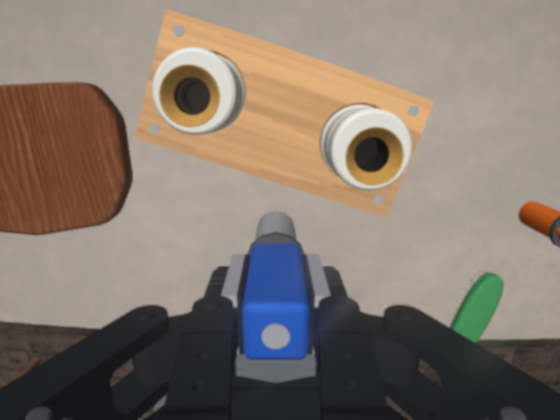

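The picture shows the left holder at (197,90) with its cup centred at about (190,95), the right holder at (368,147) with its cup at about (374,150), and the gauge upright in the grip. Next, fit the cup rims on the plane z=56.

Run:
```python
from h import *
W=np.load("w2.npy"); im=cv2.imread("pics/w2.png"); s=sense(); c=eyes.get_calibration("wrist")
K=np.array(c["intrinsics"]);D=np.array(c["D"],float);M=np.array(c["mount"]);R=Ro.from_euler('xyz',s["tcp_rot"],degrees=True).as_matrix()
def plane(px,h):
    p=cv2.undistortPoints(np.array(px,float).reshape(-1,1,2),K,D).reshape(-1,2)
    r=np.c_[p,np.ones(len(p))]@M[:3,:3].T@R.T; o=M[:3,3]@R.T+s["tool_pos"]
    return (o+r*((h-o[2])/r[:,2])[:,None])[:,:2]
def circ(P):
    A=np.c_[2*P,np.ones(len(P))]; q=np.linalg.lstsq(A,(P**2).sum(1),rcond=None)[0]; r=np.sqrt(q[2]+q[0]**2+q[1]**2)
    e=np.abs(np.hypot(*(P-q[:2]).T)-r); return np.round([*q[:2],r,e.mean()],1)
hsv=cv2.cvtColor(im,cv2.COLOR_BGR2HSV)
for u,v in((192,95),(372,150)):
    m=((hsv[...,1]>90)|(hsv[...,2]<70)).astype(np.uint8); 
    yy,xx=np.mgrid[0:420,0:560]; m[np.hypot(xx-u,yy-v)>42]=0
    m=cv2.morphologyEx(m,cv2.MORPH_OPEN,np.ones((3,3)))
    n,l=cv2.connectedComponents(m); k=(l==l[v,u]).astype(np.uint8)
    cs=max(cv2.findContours(k,cv2.RETR_EXTERNAL,cv2.CHAIN_APPROX_NONE)[0],key=len).reshape(-1,2)
    print("cup rim",len(cs),circ(plane(cs,56)))
    d=((hsv[...,2]<75)&(np.hypot(xx-u,yy-v)<30)).astype(np.uint8)
    ds=max(cv2.findContours(d,cv2.RETR_EXTERNAL,cv2.CHAIN_APPROX_NONE)[0],key=len).reshape(-1,2)
    print(" bore edge z48",len(ds),circ(plane(ds,48)))
b=(hsv[...,0]>105)&(hsv[...,0]<130)&(hsv[...,1]>120)
b[:200]=0
z=W[...,2]; print("z",np.nanpercentile(z[b],[5,50,95]))
top=b&(z>np.nanpercentile(z[b],95)-4)
print("top",rect(W,top))
# whole rim outer
for a,bb in((502,23),(470,-92)):
    q=(np.hypot(W[...,0]-a,W[...,1]-bb)<31)&(z>52)
    cs=max(cv2.findContours(q.astype(np.uint8),cv2.RETR_EXTERNAL,cv2.CHAIN_APPROX_NONE)[0],key=len).reshape(-1,2); print("outer",circ(plane(cs,56)))
```

```text
cup rim 168 [4.995e+02 2.580e+01 1.850e+01 1.000e-01]
 bore edge z48 100 [5.001e+02 2.610e+01 1.130e+01 2.000e-01]
cup rim 159 [ 4.659e+02 -9.440e+01  1.840e+01  1.000e-01]
 bore edge z48 96 [ 4.666e+02 -9.430e+01  1.130e+01  2.000e-01]
z [152.44481019 193.07661021 196.52365033]
top (np.int64(3305), array([427.3, -31.4]), array([22.5, 22.3]), 3.3, np.float64(195.7))
outer [5.022e+02 2.250e+01 2.650e+01 2.000e-01]
outer [ 292.1 -242.6   46.6   16.4]
```

Emit:
{"op": "apply_moves", "data": {"rows": [[37,-27,0,0,0,0],[37.4,-27.6,0,0,0,0],[0,0,10,0,0,0],[0,0,15,0,0,0],[0,0,0,0,0,0]], "grip_force": 30}}

```text
time: 6.72
tool_pos: [498.2, 26.3, 128.1]
tcp_rot: [-180.0, 0.2, 2.2]
ft_force: [-0.8, -0.8, -0.9]
finger_gap: 21.4
grip_force: 50.9
```

Emit:
{"op": "apply_moves", "data": {"rows": [[0,0,0,0,0,0],[0,0,0,0,0,0],[0,0,0,0,0,0],[0,0,0,0,0,0],[0,0,0,0,0,0]]}}

```text
time: 7.35
tool_pos: [500.4, 26.8, 130.4]
tcp_rot: [180.0, -0.0, 2.2]
ft_force: [-0.6, 0.1, -1.5]
finger_gap: 21.4
grip_force: 50.9
```

```bash
python3 -c "
from h import *
P=np.mean([(eyes.snapshot('wrist'),sense()['tool_pos'])[1] for _ in range(5)],0);print(P)
s=sense();s['tool_pos']=P;print(s['ft_force'],s['finger_gap'])
go(500.4,26,123,2.1,s)"
```

```text
[500.31961295  26.85316442 130.29889997]
[-0.28588325  0.14582588 -1.62833696] 21.675491585028837
pos [500.3  26.9 130.3] [-180.      0.      2.23] shift [0.  0.9 7.3] turn [-0.     0.     0.002]
```

Emit:
{"op": "apply_moves", "data": {"rows": [[0,0.9,4,0,0,0],[0,0,4,0,0,0],[0,0,4,0,0,0],[0,0,3,0,0,0],[0,0,0,0,0,0]], "fingers": 15, "grip_force": 30}}

```text
time: 8.22
tool_pos: [500.0, 25.9, 114.9]
tcp_rot: [-180.0, 0.0, 2.2]
ft_force: [0.5, -0.4, -1.9]
finger_gap: 21.9
grip_force: 50.9
```

Emit:
{"op": "apply_moves", "data": {"rows": [[0,0,1.5,0,0,0],[0,0,1.5,0,0,0],[0,0,1,0,0,0],[0,0,1,0,0,0],[0,0,0,0,0,0]]}}

```text
time: 8.85
tool_pos: [500.3, 25.9, 110.2]
tcp_rot: [-180.0, 0.0, 2.2]
ft_force: [0.4, 0.0, -1.8]
finger_gap: 21.2
grip_force: 50.9
```

Emit:
{"op": "apply_moves", "data": {"rows": [[0,0,1.5,0,0,0],[0,0,1.5,0,0,0],[0,0,1,0,0,0],[0,0,0.5,0,0,0],[0,0,0.5,0,0,0]]}}

```text
time: 9.48
tool_pos: [500.3, 25.9, 105.3]
tcp_rot: [-180.0, 0.0, 2.2]
ft_force: [0.4, 0.4, -0.9]
finger_gap: 21.2
grip_force: 50.9
```

Emit:
{"op": "apply_moves", "data": {"rows": [[0,0,0.5,0,0,0],[0,0,0.5,0,0,0],[0,0,0.5,0,0,0],[0,0,0.5,0,0,0],[0,0,0,0,0,0]]}}

```text
time: 10.1
tool_pos: [500.3, 25.9, 103.2]
tcp_rot: [180.0, 0.0, 2.2]
ft_force: [0.0, -0.3, -1.5]
finger_gap: 21.4
grip_force: 50.9
```

Tip at about 38.7, and the step would be at 38. Continuing gently.

Emit:
{"op": "apply_moves", "data": {"rows": [[0,0,0.5,0,0,0],[0,0,0.5,0,0,0],[0,0,0.5,0,0,0],[0,0,0,0,0,0],[0,0,0,0,0,0]]}}

```text
time: 10.72
tool_pos: [500.7, 25.9, 102.3]
tcp_rot: [180.0, -0.0, 2.2]
ft_force: [-1.8, 1.0, 5.6]
finger_gap: 21.2
grip_force: 51.7
```

Emit:
{"op": "apply_moves", "data": {"rows": [[0,0,0.5,0,0,0],[0,0,0.5,0,0,0],[0,0,0.5,0,0,0],[0,0,0,0,0,0],[0,0,0,0,0,0]]}}

```text
time: 11.35
tool_pos: [501.2, 25.8, 101.9]
tcp_rot: [180.0, -0.1, 2.2]
ft_force: [-3.7, 0.7, 13.4]
finger_gap: 21.5
grip_force: 53.1
```

It stopped at the step, so the left holder is the narrow one. Withdrawing, then to the right one.

Emit:
{"op": "apply_moves", "data": {"rows": [[0,0,-3,0,0,0],[0,0,-15,0,0,0],[0,0,-20,0,0,0],[0,0,0,0,0,0],[-9,28,0,0,0,0]]}}

```text
time: 11.98
tool_pos: [492.6, -1.6, 138.2]
tcp_rot: [-180.0, -0.0, 2.4]
ft_force: [1.1, -2.2, -1.0]
finger_gap: 21.5
grip_force: 50.9
```

Emit:
{"op": "apply_moves", "data": {"rows": [[-14.5,45.4,0,0,0,0],[-14.5,45.4,0,0,0,0],[0,0,5,0,0,0],[0,0,0,0,0,0],[0,0,0,0,0,0]]}}

```text
time: 12.6
tool_pos: [467.0, -93.3, 133.0]
tcp_rot: [-180.0, 0.0, 2.3]
ft_force: [0.2, 0.5, -1.5]
finger_gap: 21.7
grip_force: 50.9
```

Run:
```python
from h import *
s=sense(); im,d,W=cloud("wrist",s); hsv=cv2.cvtColor(im,cv2.COLOR_RGB2HSV); z=W[...,2]
b=(hsv[...,0]>105)&(hsv[...,0]<130)&(hsv[...,1]>120); b[:200]=0
print("top",rect(W,b&(z>np.nanpercentile(z[b],95)-4)))
P=np.mean([(eyes.snapshot('wrist'),sense()['tool_pos'])[1] for _ in range(3)],0);s=sense();s['tool_pos']=P
go(466.9,-94.3,115,2.2,s)
```

```text
top (np.int64(3272), array([466.4, -93.4]), array([22.2, 22.1]), 2.3, np.float64(173.4))
pos [467.2 -93.4 133.3] [-1.8e+02 -1.0e-02  2.3e+00] shift [-0.4  0.9 18.3] turn [-0.    -0.     0.002]
```

Emit:
{"op": "apply_moves", "data": {"rows": [[-0.4,0.9,5,0,0,0],[0,0,5,0,0,0],[0,0,4,0,0,0],[0,0,2,0,0,0],[0,0,0,0,0,0]]}}

```text
time: 13.42
tool_pos: [466.5, -95.2, 117.0]
tcp_rot: [-180.0, 0.0, 2.2]
ft_force: [0.4, 0.5, -1.2]
finger_gap: 22.0
grip_force: 51.0
```

Emit:
{"op": "apply_moves", "data": {"rows": [[0,0,1.5,0,0,0],[0,0,1.5,0,0,0],[0,0,2,0,0,0],[0,0,2,0,0,0],[0,0,2,0,0,0]]}}

```text
time: 14.05
tool_pos: [466.7, -95.1, 108.2]
tcp_rot: [-180.0, -0.0, 2.2]
ft_force: [-0.3, 0.2, -0.4]
finger_gap: 21.8
grip_force: 51.0
```

Emit:
{"op": "apply_moves", "data": {"rows": [[0,0,0.8,0,0,0],[0,0,0.8,0,0,0],[0,0,0.8,0,0,0],[0,0,0.8,0,0,0],[0,0,0.8,0,0,0]]}}

```text
time: 14.68
tool_pos: [466.7, -95.1, 104.3]
tcp_rot: [-180.0, -0.0, 2.2]
ft_force: [1.3, 1.1, -0.6]
finger_gap: 21.3
grip_force: 51.0
```

Emit:
{"op": "apply_moves", "data": {"rows": [[0,0,0.7,0,0,0],[0,0,0.7,0,0,0],[0,0,0.7,0,0,0],[0,0,0.7,0,0,0],[0,0,0.7,0,0,0]]}}

```text
time: 15.3
tool_pos: [466.7, -95.2, 100.8]
tcp_rot: [-180.0, -0.0, 2.2]
ft_force: [0.6, 0.7, -0.4]
finger_gap: 21.9
grip_force: 51.1
```

Emit:
{"op": "apply_moves", "data": {"rows": [[0,0,0.5,0,0,0],[0,0,0.5,0,0,0],[0,0,0.5,0,0,0],[0,0,0.5,0,0,0],[0,0,0.5,0,0,0]]}}

```text
time: 15.92
tool_pos: [466.7, -95.2, 98.3]
tcp_rot: [-180.0, -0.0, 2.2]
ft_force: [1.7, 0.8, 0.4]
finger_gap: 21.3
grip_force: 51.1
```

Past the step. Going on towards the floor, with TCP about 82.5 expected.

Emit:
{"op": "apply_moves", "data": {"rows": [[0,-0.5,1.5,0,0,0],[0,0,1.5,0,0,0],[0,0,1.5,0,0,0],[0,0,1.5,0,0,0],[0,0,1.5,0,0,0]]}}

```text
time: 16.55
tool_pos: [466.5, -94.7, 90.6]
tcp_rot: [180.0, 0.0, 2.2]
ft_force: [0.7, 0.5, -1.8]
finger_gap: 21.3
grip_force: 50.9
```

Emit:
{"op": "apply_moves", "data": {"rows": [[0,0,1,0,0,0],[0,0,1,0,0,0],[0,0,1,0,0,0],[0,0,1,0,0,0],[0,0,1,0,0,0]]}}

```text
time: 17.18
tool_pos: [466.6, -94.7, 85.7]
tcp_rot: [180.0, -0.0, 2.2]
ft_force: [0.0, 0.3, -0.7]
finger_gap: 21.5
grip_force: 50.9
```

Emit:
{"op": "apply_moves", "data": {"rows": [[0,0,0.6,0,0,0],[0,0,0.6,0,0,0],[0,0,0.5,0,0,0],[0,0,0.5,0,0,0],[0,0,0,0,0,0]]}}

```text
time: 17.8
tool_pos: [466.6, -94.7, 83.6]
tcp_rot: [-180.0, 0.0, 2.2]
ft_force: [0.4, 0.6, -1.8]
finger_gap: 21.8
grip_force: 50.9
```

Emit:
{"op": "apply_moves", "data": {"rows": [[0,0,0.5,0,0,0],[0,0,0.5,0,0,0],[0,0,0.5,0,0,0],[0,0,0,0,0,0],[0,0,0,0,0,0]]}}

```text
time: 18.42
tool_pos: [466.8, -94.7, 82.8]
tcp_rot: [180.0, -0.0, 2.2]
ft_force: [-1.2, 1.9, 5.8]
finger_gap: 21.6
grip_force: 52.0
```

The right one bottoms on the floor at 38 mm depth, so it is good. Returning the gauge to its stand.

Emit:
{"op": "apply_moves", "data": {"rows": [[0,0,-5,0,0,0],[0,0,-20,0,0,0],[0,0,-30,0,0,0],[-1,20,-5,0,0,0],[-2.5,46,0,0,0,0]]}}

```text
time: 19.05
tool_pos: [466.5, -160.6, 143.3]
tcp_rot: [180.0, -0.1, 2.4]
ft_force: [0.2, -0.6, -1.0]
finger_gap: 21.4
grip_force: 51.0
```

Emit:
{"op": "apply_moves", "data": {"rows": [[-2.5,46,0,0,0,0],[-2.5,46,0,0,0,0],[-2.5,46,0,0,0,0],[-2.4,45,0,0,0,0],[0,0,0,0,0,0]]}}

```text
time: 19.68
tool_pos: [462.2, -347.0, 142.0]
tcp_rot: [180.0, 0.0, 2.0]
ft_force: [0.7, 1.6, -1.0]
finger_gap: 21.6
grip_force: 51.0
```

Emit:
{"op": "apply_moves", "data": {"rows": [[0,0,10,0,0,0],[0,0,10,0,0,0],[0,0,5,0,0,0],[0,0,0,0,0,0],[0,0,0,0,0,0]]}}

```text
time: 20.3
tool_pos: [463.1, -343.9, 117.4]
tcp_rot: [180.0, -0.0, 2.2]
ft_force: [-0.2, -0.0, -0.9]
finger_gap: 21.7
grip_force: 51.0
```

Run:
```python
from h import *
s=sense(); im,d,W=cloud("wrist",s); hsv=cv2.cvtColor(im,cv2.COLOR_RGB2HSV); x,y,z=W[...,0],W[...,1],W[...,2]
b=(hsv[...,0]>105)&(hsv[...,0]<130)&(hsv[...,1]>120); b[:200]=0
print("top",rect(W,b&(z>np.nanpercentile(z[b],95)-4)))
st=(np.hypot(x-462,y+344)<48)&(z>34)&(z<46); print("stand",rect(W,st))
P=np.mean([(eyes.snapshot('wrist'),sense()['tool_pos'])[1] for _ in range(3)],0);s=sense();s['tool_pos']=P
go(462.9,-343.9,70.5,2.2,s)
cv2.imwrite("pics/w3.png",cv2.cvtColor(im,cv2.COLOR_RGB2BGR))
```

```text
top (np.int64(3260), array([ 462.4, -344. ]), array([22.1, 22.1]), 2.3, np.float64(157.8))
stand (np.int64(6567), array([ 462. , -343.9]), array([62.8, 62.4]), 14.8, np.float64(40.5))
pos [ 463.1 -344.1  117.6] [ 1.7997e+02 -3.0000e-02  2.2200e+00] shift [-0.2 -0.3 47.1] turn [ 0.001 -0.001  0.   ]
```

View pics/w3.png

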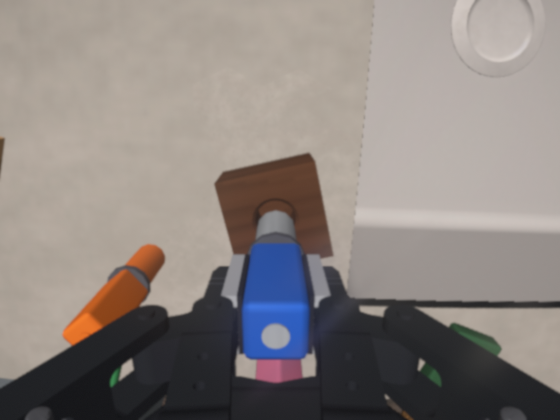

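The gauge tip at (275,215) hangs right over the stand hole, aligned to within 0.5 mm.

Emit:
{"op": "apply_moves", "data": {"rows": [[-0.3,-0.2,6,0,0,0],[0,0,6,0,0,0],[0,0,3,0,0,0],[0,0,3,0,0,0],[0,0,2,0,0,0]]}}

```text
time: 21.12
tool_pos: [462.5, -343.8, 96.9]
tcp_rot: [-180.0, 0.0, 2.2]
ft_force: [-0.4, 1.1, -1.6]
finger_gap: 21.9
grip_force: 51.0
```

Emit:
{"op": "apply_moves", "data": {"rows": [[0,0,4,0,0,0],[0,0,5,0,0,0],[0,0,5,0,0,0],[0,0,4,0,0,0],[0,0,3,0,0,0]]}}

```text
time: 21.75
tool_pos: [462.5, -343.7, 75.7]
tcp_rot: [-180.0, 0.0, 2.2]
ft_force: [0.1, -0.1, -0.4]
finger_gap: 21.5
grip_force: 51.0
```

Emit:
{"op": "apply_moves", "data": {"rows": [[0,0,2,0,0,0],[0,0,1,0,0,0],[0,0,1,0,0,0],[0,0,0.5,0,0,0],[0,0,0,0,0,0]]}}

```text
time: 22.38
tool_pos: [462.6, -343.9, 71.6]
tcp_rot: [180.0, -0.0, 2.2]
ft_force: [-0.4, 0.8, -1.8]
finger_gap: 21.5
grip_force: 51.0
```

Tip about 0.8 mm off the floor. Releasing and rising.

Emit:
{"op": "apply_moves", "data": {"rows": [[0,0,0.5,0,0,0],[0,0,0,0,0,0],[0,0,0,0,0,0],[0,0,0,0,0,0],[0,0,0,0,0,0]], "fingers": 55}}

```text
time: 23.0
tool_pos: [462.6, -343.8, 71.1]
tcp_rot: [180.0, -0.0, 2.2]
ft_force: [-0.2, -0.3, 0.6]
finger_gap: 55.1
grip_force: 0.0
```

Emit:
{"op": "apply_moves", "data": {"rows": [[0,0,-20,0,0,0],[0,0,-45,0,0,0],[0,0,-45,0,0,0],[0,-40,-30,0,0,0],[0,-58,0,0,0,0]]}}

```text
time: 23.62
tool_pos: [460.5, -247.1, 216.7]
tcp_rot: [179.7, -0.4, 2.1]
ft_force: [1.1, 0.5, -0.3]
finger_gap: 55.0
grip_force: 0.0
```

Run:
```python
from h import *
s=sense(); im,d,W=cloud("wrist",s); x,y,z=W[...,0],W[...,1],W[...,2]; near=np.hypot(x-462,y+344)<50
print("g",rect(W,near&(z>100)&(z<125)))
go(440,20,210,-15,s)
```

```text
g (np.int64(1078), array([ 461.8, -343.5]), array([22.8, 21.9]), 2.4, np.float64(111.1))
pos [ 460.5 -247.1  216.7] [179.72  -0.39   2.09] shift [ -10.8 -267.7    5.3] turn [ 0.004 -0.007  0.298]
```

Emit:
{"op": "apply_moves", "data": {"rows": [[10,-54,0,0,0,0],[10,-54,0,0,0,0],[10,-54,0,0,0,0],[10,-54,0,0,0,0],[11,-52,20,0,0,0]], "fingers": 85}}

```text
time: 24.3
tool_pos: [501.0, 25.6, 194.5]
tcp_rot: [180.0, -0.3, 2.2]
ft_force: [0.5, 0.1, -0.2]
finger_gap: 85.1
grip_force: 0.0
```

Emit:
{"op": "apply_moves", "data": {"rows": [[0,0,30,0,0,0],[0,0,30,0,0,0],[0,0,20,0,0,0],[0,0,0,0,0,0],[0,0,0,0,0,0]]}}

```text
time: 24.92
tool_pos: [500.2, 23.8, 112.9]
tcp_rot: [180.0, -0.1, 2.2]
ft_force: [0.3, 0.8, 1.0]
finger_gap: 85.2
grip_force: 0.0
```

Run:
```python
from h import *
s=sense(); im,d,W=cloud("wrist",s); x,y,z=W[...,0],W[...,1],W[...,2]; near=np.hypot(x-502,y-23)<38
print("rim",rect(W,near&(z>52)&(z<62)))
go(502.2,22.7,25,2.2,s)
```

```text
rim (np.int64(4818), array([502.2,  22.7]), array([53.6, 52.9]), 51.6, np.float64(56.2))
pos [500.2  23.8 112.9] [ 1.7999e+02 -1.2000e-01  2.2200e+00] shift [ 1.8  1.2 87.9] turn [ 0.    -0.002  0.   ]
```

Emit:
{"op": "apply_moves", "data": {"rows": [[2,1.2,20,0,0,0],[0,0,30,0,0,0],[0,0,22,0,0,0],[0,0,10,0,0,0],[0,0,5,0,0,0]]}}

```text
time: 25.6
tool_pos: [502.0, 22.7, 24.7]
tcp_rot: [180.0, -0.1, 2.2]
ft_force: [-1.2, 0.3, 0.3]
finger_gap: 85.0
grip_force: 0.0
```

Emit:
{"op": "apply_moves", "data": {"rows": [[0,0,0,0,0,0],[0,0,0,0,0,0],[0,0,0,0,0,0],[0,0,0,0,0,0],[0,0,0,0,0,0]]}}

```text
time: 26.22
tool_pos: [501.4, 22.8, 24.2]
tcp_rot: [180.0, -0.0, 2.2]
ft_force: [-0.6, 0.4, 0.3]
finger_gap: 85.3
grip_force: 0.0
```

Emit:
{"op": "apply_moves", "data": {"rows": [[0,0,0,0,0,0],[0,0,0,0,0,0],[0,0,0,0,0,0],[0,0,0,0,0,0],[0,0,0,0,0,0]], "fingers": 45, "grip_force": 50}}

```text
time: 26.85
tool_pos: [501.6, 22.9, 24.4]
tcp_rot: [-180.0, -0.0, 2.2]
ft_force: [-1.4, 1.3, 4.2]
finger_gap: 52.1
grip_force: 53.6
```

Emit:
{"op": "apply_moves", "data": {"rows": [[0,0,-5,0,0,0],[0,0,-20,0,0,0],[0,0,-25,0,0,0],[0,0,0,0,0,0],[-7,-29,0,0,0,0]]}}

```text
time: 27.48
tool_pos: [493.1, 50.4, 73.2]
tcp_rot: [180.0, 0.0, 2.1]
ft_force: [0.2, 0.5, -4.2]
finger_gap: 51.8
grip_force: 55.2
```

Emit:
{"op": "apply_moves", "data": {"rows": [[-11,-40,0,0,0,0],[-11,-40,0,0,0,0],[-11,-40,0,0,0,0],[-8,-30,0,0,0,0],[0,0,0,0,0,0]]}}

```text
time: 28.1
tool_pos: [444.6, 201.1, 72.3]
tcp_rot: [180.0, 0.1, 2.4]
ft_force: [0.0, -0.3, -4.2]
finger_gap: 52.2
grip_force: 55.2
```

Emit:
{"op": "apply_moves", "data": {"rows": [[0,0,10,0,0,0],[0,0,10,0,0,0],[0,0,0,0,0,0],[0,0,0,0,0,0],[0,0,0,0,0,0]]}}

```text
time: 28.72
tool_pos: [446.9, 199.7, 54.5]
tcp_rot: [-180.0, -0.0, 2.2]
ft_force: [0.6, -0.3, -3.9]
finger_gap: 52.2
grip_force: 55.1
```

Run:
```python
from h import *
s=sense(); print(s["tool_pos"],s["finger_gap"],s["ft_force"]); im,d,W=cloud("wrist",s); x,y,z=W[...,0],W[...,1],W[...,2]
m=(np.hypot(x-447,y-200)<140)&(z>12)&(z<26); print("board",rect(W,m))
near=np.hypot(x-447,y-200)<38; print("holder rim",rect(W,near&(z>65)))
cv2.imwrite("pics/w4.png",cv2.cvtColor(im,cv2.COLOR_RGB2BGR))
```

```text
[446.87711652 199.66200336  54.45871475] 52.154597239767455 [ 0.62475143 -0.2907738  -3.91949126]
board (np.int64(49265), array([446.7, 187.4]), array([119.5, 253.3]), 2.4, np.float64(19.5))
holder rim (np.int64(40021), array([451.2, 202.5]), array([66.3, 56.7]), 61.9, np.float64(91.6))
```

View pics/w4.png

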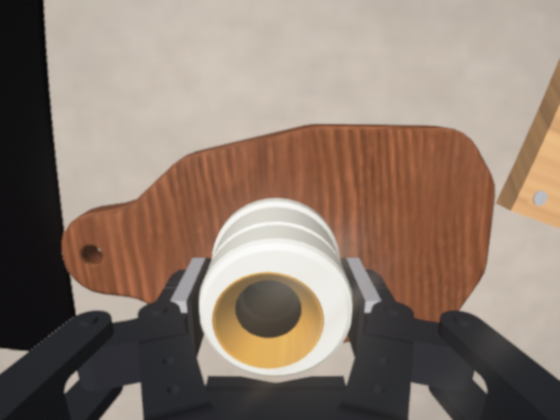

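The holder, upright at (275,300), is centred along the board (columns 62 to 493, middle about 278). Lowering by 17 mm.

Emit:
{"op": "apply_moves", "data": {"rows": [[0,0,5,0,0,0],[0,0,5,0,0,0],[0,0,3,0,0,0],[0,0,1.5,0,0,0],[0,0,1,0,0,0]]}}

```text
time: 29.4
tool_pos: [446.5, 199.8, 38.5]
tcp_rot: [-180.0, -0.0, 2.2]
ft_force: [-0.3, -0.4, -4.3]
finger_gap: 52.2
grip_force: 55.1
```

Emit:
{"op": "apply_moves", "data": {"rows": [[0,0,0.5,0,0,0],[0,0,0.5,0,0,0],[0,0,0.5,0,0,0],[0,0,0,0,0,0],[0,0,0,0,0,0]]}}

```text
time: 30.02
tool_pos: [446.7, 199.8, 37.4]
tcp_rot: [-180.0, -0.0, 2.2]
ft_force: [-0.6, -0.9, 1.4]
finger_gap: 51.9
grip_force: 55.6
```

In contact with the board. Releasing and retreating.

Emit:
{"op": "apply_moves", "data": {"rows": [[0,0,0,0,0,0],[0,0,0,0,0,0],[0,0,0,0,0,0],[0,0,0,0,0,0],[0,0,0,0,0,0]], "fingers": 85}}

```text
time: 30.65
tool_pos: [446.5, 199.8, 37.1]
tcp_rot: [-180.0, -0.0, 2.2]
ft_force: [-0.0, 0.1, -0.2]
finger_gap: 84.6
grip_force: 0.0
```

Emit:
{"op": "apply_moves", "data": {"rows": [[0,0,-15,0,0,0],[0,0,-45,0,0,0],[0,0,-50,0,0,0],[0,0,-50,0,0,0],[-20,40,-10,0,0,0]]}}

```text
time: 31.28
tool_pos: [430.7, 160.5, 213.2]
tcp_rot: [-179.9, -0.5, 2.4]
ft_force: [1.3, -0.2, 0.0]
finger_gap: 84.9
grip_force: 0.0
```

Emit:
{"op": "apply_moves", "data": {"rows": [[0,50,0,0,0,0],[0,0,0,0,0,0],[0,0,0,0,0,0],[0,0,0,0,0,0],[0,0,0,0,0,0]]}}

```text
time: 31.9
tool_pos: [429.8, 109.8, 207.0]
tcp_rot: [-180.0, 0.0, 2.3]
ft_force: [-0.7, -1.3, -0.2]
finger_gap: 85.1
grip_force: 0.0
```

Run:
```python
from h import *
s=sense(); print(s["tool_pos"],s["finger_gap"],s["ft_force"]); im,d,W=cloud("wrist",s); x,y,z=W[...,0],W[...,1],W[...,2]
print("board",rect(W,(np.hypot(x-447,y-200)<140)&(z>16)&(z<23)&(y>88)))
print("h2",rect(W,(np.hypot(x-447,y-200)<38)&(z>60)))
print("h1",rect(W,(np.hypot(x-470,y+92.5)<38)&(z>50)))
im2,d,W=cloud("top"); x,y,z=W[...,0],W[...,1],W[...,2]
print("gauge",rect(W,(np.hypot(x-462,y+342)<40)&(z>95)))
cv2.imwrite("pics/end.png",cv2.cvtColor(im2,cv2.COLOR_RGB2BGR))
```

```text
[429.8421361  109.83859986 207.03570865] 85.12451450858413 [-0.6797363  -1.26954154 -0.1536599 ]
board (np.int64(20823), array([445.7, 200.8]), array([120. , 227.3]), 2.2, np.float64(19.6))
h2 (np.int64(8391), array([446.6, 194.1]), array([64.2, 53.6]), 81.8, np.float64(270.5))
h1 (np.int64(2494), array([468.7, -91.6]), array([53.2, 52.8]), 36.4, np.float64(55.9))
gauge (np.int64(78), array([ 461.1, -341. ]), array([21.6, 22.5]), 0.2, np.float64(108.3))
```

View pics/end.png

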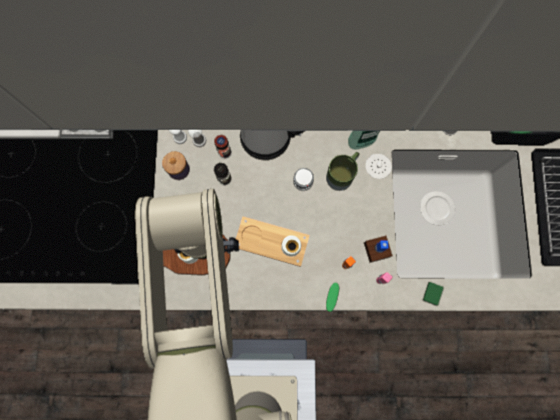

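The picture shows the gauge back in its stand at (383,245), the good holder in the right recess at (291,246), and the left recess empty. The board is under the arm, with the holder visible beside it at (188,258). Measured board centre is (445.7, 200.8) with the holder set at (446.6, 199.8). All is in place, so I am handing in.

```bash
python3 -c "
from h import *
print(job.hand_in())"
```

```text
the job is handed in; nothing more can be done
None
```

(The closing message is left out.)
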